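# Square a pack of blanks onto the pile with the pedal jig

### The job

Lay the loose taped pack of ceramic blanks flat on top of the pile in the pedal jig, lengthwise between the blade and the fence like the packs below it; the pile's height is not known, so feel for its top and do not let the pack drop. Let go of it, then press the jig's pedal right down to its stop and keep it there for a moment, so that the blade pushes the pack flush against the fence, and let the pedal come all the way up again. Leave the petri dishes and the ink jar alone.

Things in the scene. Friction and masses are not known exactly. Their poses are not given: they have to be found in the camera images.
- pack: The loose pack: a stack of off-white ceramic plates held by a tan paper tape, 53 (x) x 79 (y) x 11 mm high, about 0.12 kg, lying flat on the bench to the left of the jig. Origin: middle of its underside; ragged edges: sides at x = -28 and +25, ends at y = -39 and +40 mm. y is its long axis. Grip it across x. A half turn about z makes no difference to the job.
- jig: Squaring jig, fixed: aluminium base 110 (x) x 315 (y) x 14 mm, y from -245 to +70 mm. Origin: on the bench top under the middle of the pile. +y points to the fence. The pile: fixed packs like the loose one, long axes along y, centred on the origin, x sides open for the fingers; its top is anywhere 34 to 62 mm above the bench and not reported. A squared pack's origin comes to x, y = 0 within 2 mm.
- fence_face (a point): Middle of the top edge of the fence's face: a fixed upright steel plate 46 mm wide, at jig y = +41.5 mm, top 82 mm above the bench; its foot and gussets reach to y = 68 mm.
- blade_face (a point): Middle of the top edge of the blade's face: an upright steel plate 46 mm wide, 8 mm thick, top 81 mm above the bench. At rest it faces the fence at jig y = -62.5 mm; the pedal pushes it 22 mm towards the fence, to y = -40.5 mm, and it goes back with the pedal. A pack laid with its origin at x = 0, y = -10 mm has over 10 mm free at either end.
- pedal (a joint): Pedal angle: 0 up (at rest), 0.45 rad at its stop. A steel treadle 70 x 120 mm, hinged about the jig's x at y = -115 mm, 62 mm above the bench, between cheeks 76 mm high. Its free end (-y) slopes up 0.5 rad at rest, 0.05 at the stop. Spring: pressed straight down on the pad it takes 5 N to start, 13 N at the stop, then is rigid.
- pedal_pad (a point): The point to press: middle of the upper face of the pedal's black ribbed rubber pad, 88 mm from the pivot along the pedal. It moves with the pedal, from 110 mm above the bench at rest (jig y = -189 mm) to 72 mm at the stop (jig y = -203 mm).
- petri_1: Bystander: closed petri dish, 69 mm across, 15 mm high, behind the jig. Origin: middle of its underside.
- petri_2: Bystander: closed petri dish, 69 mm across, 15 mm high, on the robot's side of the jig. Origin: middle of its underside.
- ink_jar_1: Bystander: brown ink jar with a black lid, 66 mm across, 62 mm high, at the back. Origin: middle of its underside.
There are look-alikes about, which are no part of the job. What is shaped like the pack but yellow is not meant.

How it is judged:
On the way, in this order (a step that is already met when the one before it is completed fails the run):
1. the pack lies flat on the pile between blade and fence, let go, with the pedal up (linear speed of pack below 0.02 m/s and contact force between the fingers and pack below 0.1 N and angle between pack's own z axis and vertical below 0.06 rad and x of pack in the frame of jig between -0.015 and 0.015 m and z of pack in the frame of jig between 0.028 and 0.07 m and y of pack in the frame of jig between -0.026 and 0.005 m and angle between the y axis of pack and the y axis of jig, either way round below 0.2 rad and value of joint pedal below 0.08 rad), for 0.2 s.
2. the pedal is held at its stop (within 0.03 rad) (value of joint pedal above 0.42 rad), for 0.2 s.
At the end, for the whole second after the job is handed in: The pack lies flat and at rest on the pile, released, its end within about 4.5 mm of the fence and square to it within 0.06 rad, within 15 mm of the pile's middle line in x, and the pedal is up again (below 0.06 rad) (linear speed of pack below 0.02 m/s and contact force between the fingers and pack below 0.1 N and angle between pack's own z axis and vertical below 0.06 rad and x of pack in the frame of jig between -0.015 and 0.015 m and z of pack in the frame of jig between 0.028 and 0.07 m and y of pack in the frame of jig between -0.0045 and 0.005 m and angle between the y axis of pack and the y axis of jig, either way round below 0.06 rad and value of joint pedal below 0.06 rad); the robot touches nothing.
It fails at once if the pack is dropped (it moves faster than 0.35 m/s while not held: a fall of some 6 mm) (contact force between the fingers and pack below 0.1 N and linear speed of pack above 0.35 m/s).
It fails at once if the petri dish behind the jig is pushed more than 30 mm (distance of petri_1 from where it was at the start of the episode above 0.03 m).
It fails at once if the petri dish in front is pushed more than 30 mm (distance of petri_2 from where it was at the start of the episode above 0.03 m).
It fails at once if the ink jar is pushed more than 30 mm (distance of ink_jar_1 from where it was at the start of the episode above 0.03 m).
It also fails if it takes over 54 s, if anything falls off the work surface, if the arm or the gripper's body presses on something with over 40 N, if the wrist force passes 120 N, or if a joint passes its speed limit or range.

### The arm

A 6-joint arm with a two-finger parallel gripper is mounted at the origin on a cart in front of the work surface, level with it; the furniture and walls round the work are solid. World frame = base frame: x ahead of the robot, y to its left, z up, the work surface at z = 0. Lengths are in m, angles in rad, forces in N, time in s.
With the tool pointing down it reaches from about 0.35 to 0.725 m from the base axis. Payload 4.3 kg.
Tool frame: the origin (TCP) lies on the front face of the gripper's body, between the roots of the fingers; the fingertips stand 73 mm ahead of it and the grasp point (between the pads) lies 54 mm ahead of it; z points along the fingers, y is the line along which they close (so a half turn about z gives the same grasp; the last joint's range is limited). The gripper opens to 85 mm and grips with 20 to 120 N. Pads are 22 mm wide; open, the fingers measure 114 mm over their backs; the gripper's body (76 mm by 85 mm) begins 54 mm behind the grasp point. The pads swing forward as they close: fully open they stand 13 mm farther back than shut.
Start: joints at [1.131, 0.377, 0.081, 1.274, 0, 1.46], TCP at [0.186, 0.544, 0.304] pointing down, gripper open.
Joint ranges: [-2.72, 2.72], [-0.84, 1.66], [-1.02, 1.22], [-1.77, 2.12], [-1.37, 1.28], [-3.14, 3.14]. Speed limits (rad/s): [2.57, 2.57, 3.14, 3.14, 3.14, 3.14].

### API

Orientations are given as a unit quaternion [w, x, y, z].
In Python, from cell import r, eoat, kin, viewer, workorder, readout gives the robot as it stands. Calls block until the motion is done:
- r.move_ptp(position, orientation): joint-space move of the TCP to a pose.
- r.servo_line(position, orientation=None, velocity=0.15, guard=None): straight line of the TCP; orientation=None keeps the orientation; velocity is the mean speed in m/s. With guard (N) it stops when the force on the tool has changed by that much, and returns True; else False.
- r.movej(angles): joint-space move.
- eoat.gripper_to(opening): finger opening in m; the grip force is fixed at half the most; returns when the fingers have stopped.
- r.sleep(seconds).
- kin.inverse_kinematics(position, orientation): joint angles nearest the present ones, or None.
- viewer.camera(name): name is "scene" or "top"; returns a dict with "img" (480x640x3 uint8, blue, green, red), "z_map" (480x640 float32, m along the optical axis (not along the pixel's ray), 0 where there is no reading), "vertical_fov" (degrees; the focal length in pixels is half the picture's height over the tangent of half this angle, whatever the lens; pixels are square), "cx", "cy" (the principal point, pixels), "k1" (the pictures are not rectified: a ray, as slopes to the right and down, at radius r is drawn at 1 + k1 r^2 times it, then the intrinsics apply), "extrinsics" (4x4, takes a point from camera to world coordinates). Camera axes: x right, y down, z forward; pixel columns grow to the right and rows downward; lengths in m; the calibration is good to about 2 mm. A picture is of the moment at which its call begins.
A pose or a line that the arm cannot do raises r.MotionError and nothing moves.
- workorder.hand_in(): hands the job in; it is judged then, once.
Readings, each from a call of its own:
- readout.get_clock(): time.
- readout.get_q(): joint angles.
- readout.get_qvel(): joint speeds.
- readout.get_joint_torque(): joint torques, N m.
- readout.get_eef_pos(): TCP position.
- readout.get_ee_rot(): TCP orientation.
- readout.get_contact_force(): force on the tool from outside, world axes, zero at the start.
- readout.get_moment(): the same for the moment, N m.
- readout.get_opening(): finger opening in m.
- readout.get_grip_force(): force on a finger pad.
Only numpy, scipy, OpenCV 4.12 (cv2) and the standard library are available. Lean on these libraries where they do the work, as an engineer would, in place of code of your own. Each camera call takes 0.05 s, during which the arm holds its last target. There are 200 camera calls.

## Working session

There is one attempt and no reset: what is moved stays moved. The work goes in short steps, each a Python script; the robot and the scene stay as the last script left them, time stands still between calls to the robot, and variables do not carry over. Pictures are saved under pics/ and viewed, at most 10 in all, crops included, and the job is handed in when it is done.

```bash
mkdir -p pics; ls; cat > h.py <<'E'
import numpy as np, cv2
from cell import r, eoat, kin, viewer, workorder, readout
def cloud(c):
    h,w=c["z_map"].shape; f=h/2/np.tan(np.radians(c["vertical_fov"])/2)
    K=np.array([[f,0,c["cx"]],[0,f,c["cy"]],[0,0,1.]])
    u,v=np.meshgrid(np.arange(w),np.arange(h))
    p=cv2.undistortPoints(np.stack([u,v],-1).reshape(-1,1,2).astype(float),K,np.array([c["k1"],0,0,0,0.])).reshape(h,w,2)
    z=c["z_map"]; P=np.stack([p[...,0]*z,p[...,1]*z,z],-1)
    E=np.array(c["extrinsics"]); W=P@E[:3,:3].T+E[:3,3]; W[z==0]=np.nan
    return W
E
python3 - <<'E'
from h import *
for n in("scene","top"):
    c=viewer.camera(n); cv2.imwrite(f"pics/{n}0.png",c["img"]); np.save(f"{n}0.npy",cloud(c)); print(n,c["vertical_fov"],c["cx"],c["cy"],c["k1"],np.round(c["extrinsics"],3).tolist(),(c["z_map"]==0).mean())
print(readout.get_clock(),readout.get_ee_rot(),readout.get_contact_force())
E
```

```text
pics
scene 57.245996372461676 315.66064100000773 243.01149484752273 -0.05415496546054622 [[-0.89, -0.358, 0.281, 0.335], [-0.455, 0.694, -0.558, 0.586], [0.004, -0.625, -0.781, 0.752], [0.0, 0.0, 0.0, 1.0]] 0.0040494791666666665
top 50.71348497632873 334.6333648882072 242.45882922780862 -0.06154710350439097 [[-0.005, -0.985, 0.171, 0.4], [-1.0, 0.006, 0.003, 0.096], [-0.004, -0.171, -0.985, 1.078], [0.0, 0.0, 0.0, 1.0]] 0.003942057291666667
0.1 [-2.52597695e-04  1.64137609e-01  9.86437034e-01 -8.71354755e-04] [ 0.47652229 -0.27728244 -0.03016797]
```

View pics/top0.png

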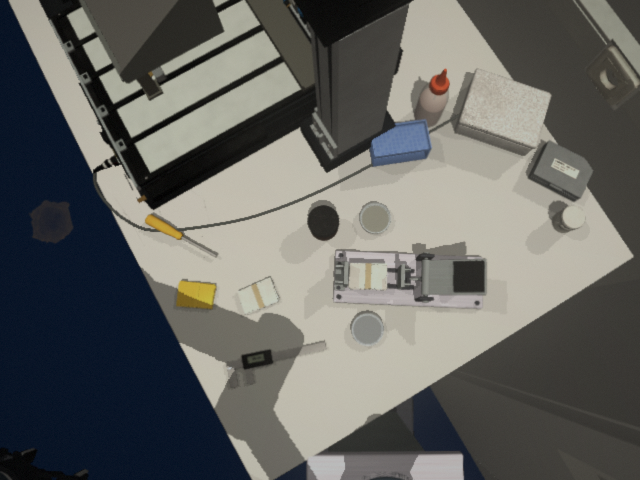

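View pics/scene0.png

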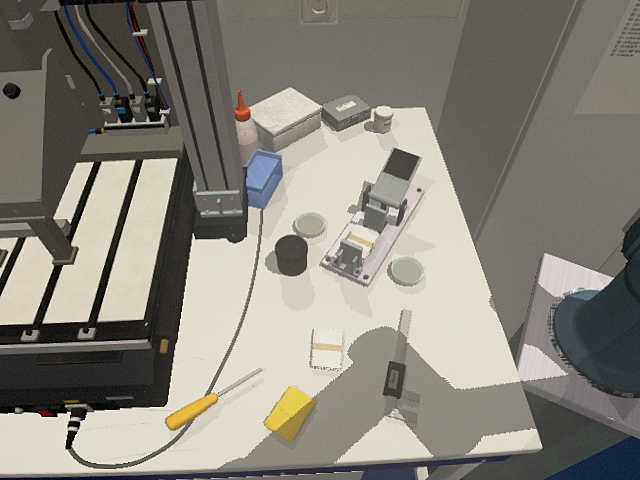

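The loose pack is white with tan tape, at top (258,296) and scene (327,350). The look-alike at top (197,294) and scene (290,413) is yellow, so it isn't meant. The jig lies at top (333–487, 250–308) with its fence on the left and its pedal on the right. The petri dishes are at (375,218) and (367,328), and the jar is at (323,222). Next I'll measure these and confirm with an enlarged crop.

```bash
cat > m.py <<'E'
from h import *
W=np.load("top0.npy"); im=cv2.imread("pics/top0.png")
def box(mask,name):
    n,l,s,_=cv2.connectedComponentsWithStats(mask.astype(np.uint8))
    k=1+np.argmax(s[1:,4]); p=W[l==k]; R=cv2.minAreaRect((p[:,:2]*1000).astype(np.float32))
    print(name,s[k],"rect",np.round(R[0],1),np.round(R[1],1),round(R[2],2),"z",np.round(np.nanpercentile(p[:,2],[5,50,95]),4)); return p
def roi(a,b,c,d):
    m=np.zeros(W.shape[:2],bool); m[c:d,a:b]=1; return m
z=W[...,2]
print("bench z",np.nanmedian(z[315:340,280:310]),np.nanmedian(z[200:240,400:480]))
box(roi(225,290,265,325)&(z>.006)&(z<.02),"pack")
box(roi(320,500,235,320)&(z>.008),"jig all")
box(roi(320,420,235,320)&(z>.008)&(z<.02),"jig base")
box(roi(325,350,240,310)&(z>.07),"fence top")
box(roi(395,412,255,300)&(z>.07),"blade top")
box(roi(350,390,255,300)&(z>.028)&(z<.07),"pile")
hsv=cv2.cvtColor(im,cv2.COLOR_BGR2HSV)
box(roi(445,495,255,300)&(hsv[...,2]<50),"pad")
box(roi(350,400,305,350)&(z>.008),"petri2"); box(roi(355,395,200,238)&(z>.008),"petri1"); box(roi(300,345,195,245)&(z>.03),"jar")
a=cv2.resize(im[255:325,215:300],None,fx=4.6,fy=4.6,interpolation=cv2.INTER_CUBIC)
b=cv2.resize(im[235:325,320:500],None,fx=4.2,fy=4.2,interpolation=cv2.INTER_CUBIC)
o=np.zeros((600,800,3),np.uint8); 
a=a[:220]; o[:a.shape[0],:a.shape[1]]=a; o[220:220+min(380,b.shape[0]),:b.shape[1]]=b[:380]
cv2.imwrite("pics/crop0.png",o)
print(z[262:296:3,335:412:4].__mul__(1000).round().astype(int))
E
python3 m.py
```

```text
bench z 0.0005279429480902209 0.0002889132559306118
pack [237 277  42  38 936] rect [472.  262.9] [55.  79.1] 23.32 z [0.0076 0.0109 0.0141]
jig all [ 333  251  154   58 7850] rect [505.9 -55.7] [314.8 110.9] 86.96 z [0.0118 0.0291 0.1163]
jig base [ 333  251   87   55 2625] rect [509.5  10.8] [181.6 110.7] 86.97 z [0.011  0.0144 0.018 ]
fence top [343 261   6  24 107] rect [512.8  77.5] [ 8.7 45.7] 86.4 z [0.0791 0.0822 0.0852]
blade top [400 264   5  24 115] rect [506.5 -34.4] [ 7.8 45.2] 88.03 z [0.0716 0.0808 0.0834]
pile [350 263  37  28 986] rect [509.5  30.9] [74.1 55.3] 89.35 z [0.0415 0.0451 0.0483]
pad [454 261  30  30 858] rect [ 471.9 -181.3] [0.1 0. ] -93.83 z [0.0971 0.1099 0.1233]
petri2 [351 313  33  34 884] rect [401.3  32.8] [66.9 67.9] 88.66 z [0.0117 0.0152 0.0185]
petri1 [359 202  33  32 800] rect [638.   12.1] [67.7 68.3] 43.79 z [0.0114 0.0149 0.0184]
jar [307 205  32  34 817] rect [622.1 122.8] [64.7 64.5] 44.57 z [0.0568 0.062  0.0654]
[[                  14                   24                   23
                    86                   14                 
[... 4519 characters left out ...]
       11                   14
                    16                   15                   18
                    18                   15]
 [                  14                   16                   15
                    12                   15                   16
                    13                   12                   14
                    13                   12                   12
                    15                   14                   18
                    14                   17                   14
                    12                   17]]m.py:25: RuntimeWarning: invalid value encountered in cast
  print(z[262:296:3,335:412:4].__mul__(1000).round().astype(int))
```

View pics/crop0.png

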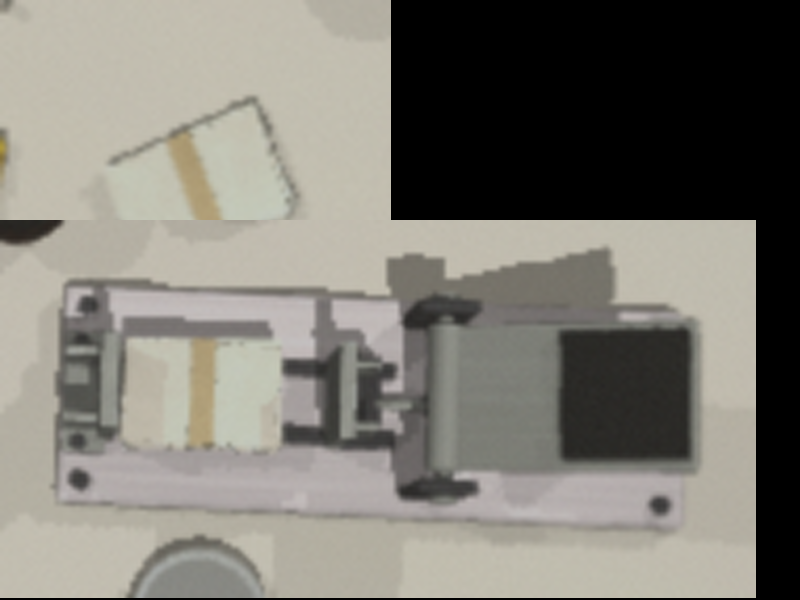

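The crop confirms it: the white pack with tan tape lies at about 23° yaw, centred at (0.472, 0.263), and its 55x79 mm outline at z 11 mm matches the description. The jig origin comes out at (0.5105, 0.0317) with a yaw of −3.04°, and both the fence and blade faces agree with that. The pile top is about 45 mm up. I'll grasp now.

```bash
cat >> h.py <<'E'
J0=np.array([.5105,.0317]); JY=np.radians(-3.04)
def jig(x,y): c,s=np.cos(JY),np.sin(JY); return J0+[c*x-s*y,s*x+c*y]
def down(deg): p=np.radians((deg+90)/2); return [0,np.cos(p),np.sin(p),0]   # tool down, tool y at deg
def st(m=""): print(m,"t",round(readout.get_clock(),2),"p",np.round(readout.get_eef_pos(),4),"F",np.round(readout.get_contact_force(),2),"o",round(readout.get_opening(),4),"g",np.round(readout.get_grip_force(),1))
E
python3 - <<'E'
from h import *
q=down(23.3); P=[.472,.263]
r.move_ptp([*P,.16],q); eoat.gripper_to(.068); st("above")
r.servo_line([*P,.10],velocity=.12)
print(r.servo_line([*P,.066],velocity=.03,guard=4)); st("touch")
z=readout.get_eef_pos()[2]
r.servo_line([*P,z+.005],velocity=.04); eoat.gripper_to(.04); st("grip")
r.servo_line([*P,z+.035],velocity=.06); st("lift")
for n in("scene","top"): cv2.imwrite(f"pics/{n}1.png",viewer.camera(n)["img"])
a=cv2.imread("pics/scene1.png")[250:450,220:440]; cv2.imwrite("pics/s1c.png",cv2.resize(a,None,fx=3,fy=3))
E
```

```text
above t 1.99 p [0.4719 0.2636 0.1602] F [-0.23 -0.54  0.57] o 0.0678 g 0.0
False
touch t 3.92 p [0.4722 0.2631 0.0662] F [ 0.14 -0.36 -0.82] o 0.068 g 0.0
grip t 4.5 p [0.4723 0.2631 0.072 ] F [-1.68 -0.21  5.62] o 0.051 g 62.3
lift t 5.15 p [0.4721 0.263  0.1014] F [ 0.25  0.33 -1.81] o 0.051 g 62.4
```

View pics/s1c.png

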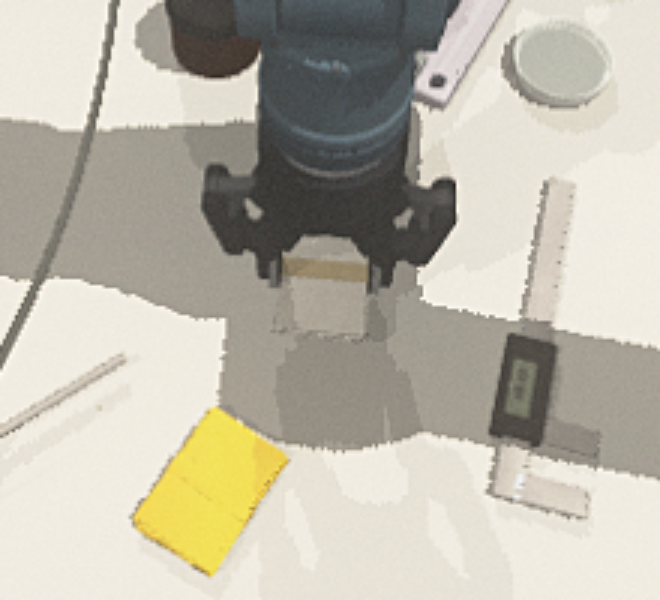

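The pack is held across its tape. Its underside is about 72 mm below the TCP. I'll carry it over, feel for the pile top and release.

```bash
python3 - <<'E'
from h import *
q=down(-3.04); P=jig(0,-.010)
r.servo_line([.472,.263,.2],velocity=.2)
r.move_ptp([*P,.2],q); r.servo_line([*P,.145],velocity=.1); r.sleep(.3); st("above")
hit=r.servo_line([*P,.095],velocity=.015,guard=3); st(f"touch {hit}")
r.sleep(.2); st("settle")
c=viewer.camera("top"); cv2.imwrite("pics/t2.png",c["img"])
a=viewer.camera("scene")["img"][180:330,270:470]; cv2.imwrite("pics/s2c.png",cv2.resize(a,None,fx=4,fy=4))
E
```

```text
above t 7.86 p [0.5104 0.0217 0.1456] F [-0.98  0.35 -0.89] o 0.0508 g 62.5
touch True t 9.72 p [0.51   0.0217 0.1171] F [-1.08  0.48  4.15] o 0.051 g 63.1
settle t 9.93 p [0.5099 0.0217 0.1171] F [-1.15  0.67  5.08] o 0.051 g 63.2
```

View pics/s2c.png

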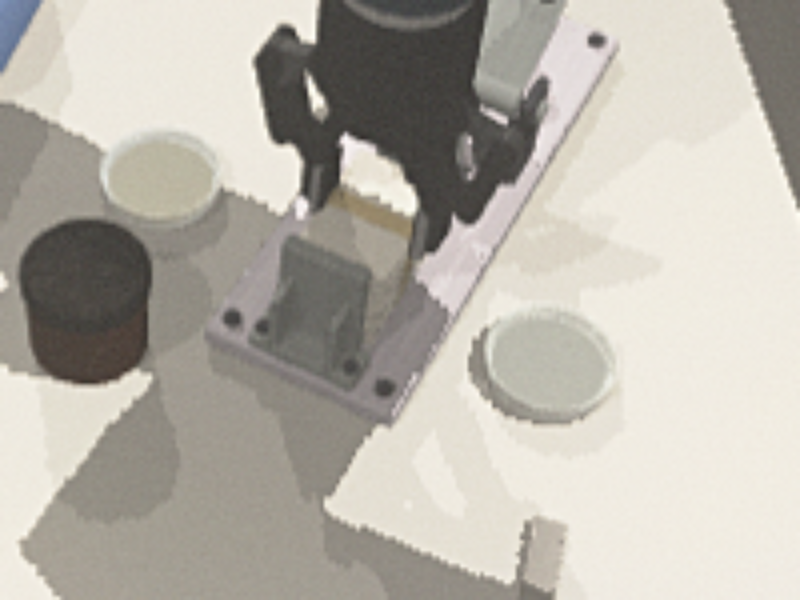

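Contact came at TCP z 0.117, which puts the pile top at 45 mm, as the depth map showed. The pack is behind the fence, over the pile. I'll release it, move clear and check.

```bash
python3 - <<'E'
from h import *
P=jig(0,-.010)
eoat.gripper_to(.08); r.sleep(.2); st("open")
r.servo_line([*P,.2],velocity=.12)
r.move_ptp([*jig(0,-.25),.26],down(-3.04)); st("clear")
c=viewer.camera("top"); W=cloud(c); z=W[...,2]
a=cv2.resize(c["img"][235:325,320:500],None,fx=4.2,fy=4.2); cv2.imwrite("pics/t3c.png",a)
m=(z>.050)&(z<.066)&(np.abs(W[...,0]-.51)<.045)&(W[...,1]>-.024)&(W[...,1]<.069)
n,l,s,_=cv2.connectedComponentsWithStats(m.astype(np.uint8)); k=1+np.argmax(s[1:,4]); p=W[l==k]
print(cv2.minAreaRect((p[:,:2]*1000).astype(np.float32)),np.nanmedian(p[:,2]))
A=np.c_[p[:,:2],np.ones(len(p))]; print("tilt",np.linalg.lstsq(A,p[:,2],rcond=None)[0],"expect",P)
E
```

```text
open t 10.62 p [0.5089 0.0218 0.1161] F [ 0.31  0.34 -0.23] o 0.0802 g 0.0
clear t 12.45 p [ 0.497  -0.2169  0.2592] F [-0.25  0.15 -0.22] o 0.08 g 0.0
((509.6763916015625, 20.796085357666016), (78.17501068115234, 54.07060623168945), 86.81534576416016) 0.05612032482311402
tilt [-0.00134894  0.00413353  0.056707  ] expect [0.50996967 0.02171407]
```

View pics/t3c.png

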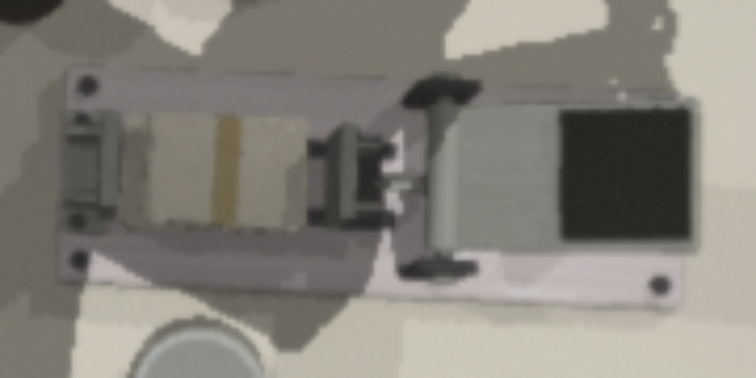

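The pack lies flat with its top at 56 mm, centred at jig y ≈ −11 mm and aligned with the jig. It's clear of both the blade and the fence. Next is the pedal.

```bash
python3 - <<'E'
from h import *
eoat.gripper_to(0); T=.073
r.move_ptp([*jig(0,-.189),.125+T],down(-3.04)); st("over pad")
r.servo_line([*jig(0,-.189),.112+T],velocity=.05)
hit=r.servo_line([*jig(0,-.204),.064+T],velocity=.03,guard=28); st(f"stop {hit}")
r.sleep(.6); st("held")
c=viewer.camera("scene"); cv2.imwrite("pics/s4c.png",cv2.resize(c["img"][100:290,270:470],None,fx=3,fy=3))
E
```

```text
over pad t 13.68 p [ 0.4999 -0.1563  0.1973] F [ 0.54 -0.39  0.44] o 0.0002 g 0.0
stop True t 15.41 p [ 0.5001 -0.1695  0.1452] F [-1.57  1.86 10.2 ] o 0.0001 g 5.2
held t 16.01 p [ 0.5001 -0.1695  0.1451] F [-3.6   1.65 10.82] o -0.0005 g 5.5
```

View pics/s4c.png

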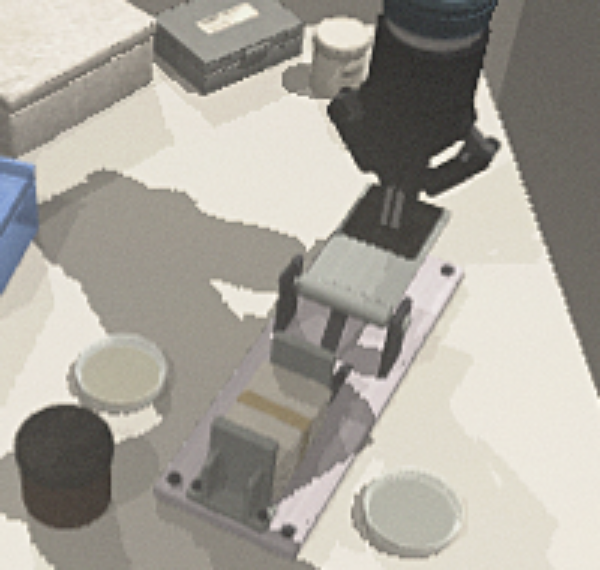

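The blade has pushed the pack up to the fence, but the held force of 11 N is below the 13 N expected at the stop. I'll press a bit further to be sure.

```bash
python3 - <<'E'
from h import *
for z in (.1435,.142,.1405,.139):
    hit=r.servo_line([*jig(0,-.2035),z],velocity=.01,guard=25); r.sleep(.15); st(f"{z} {hit}")
    if readout.get_contact_force()[2]>22: break
r.sleep(.5); st("held")
E
```

```text
0.1435 False t 16.6 p [ 0.4998 -0.1699  0.1449] F [-2.33  7.34 16.51] o -0.0003 g 8.9
0.142 False t 17.05 p [ 0.4999 -0.1699  0.1446] F [-4.1   8.89 25.86] o 0.0002 g 13.5
held t 17.55 p [ 0.4998 -0.1699  0.1446] F [-4.74  7.75 26.1 ] o -0.0002 g 13.4
```

Now the pedal is rigid: the force climbs to 26 N with almost no travel, so it's at its stop, and it was held there for 0.5 s. I'll let it up slowly, retreat and check.

```bash
python3 - <<'E'
from h import *
T=.073
r.servo_line([*jig(0,-.189),.115+T],velocity=.04); r.servo_line([*jig(0,-.189),.26],velocity=.12)
r.move_ptp([*jig(0,-.26),.28],down(-3.04)); r.sleep(.3); st("clear")
c=viewer.camera("top"); W=cloud(c); z=W[...,2]
cv2.imwrite("pics/t5c.png",cv2.resize(c["img"][235:325,320:500],None,fx=4.2,fy=4.2))
m=(z>.050)&(z<.066)&(np.abs(W[...,0]-.51)<.045)&(W[...,1]>-.024)&(W[...,1]<.0715)
n,l,s,_=cv2.connectedComponentsWithStats(m.astype(np.uint8)); k=1+np.argmax(s[1:,4]); p=W[l==k]
print(cv2.minAreaRect((p[:,:2]*1000).astype(np.float32)),np.nanmedian(p[:,2]))
d=(p[:,:2]-J0)@np.array([-np.sin(JY),np.cos(JY)]); print("jig y range",np.percentile(d,[0,1,50,99,100]))
h=cv2.cvtColor(c["img"],cv2.COLOR_BGR2HSV); print("pad z",np.nanmedian(z[270:290,460:478]), "start",np.nanmedian(np.load("top0.npy")[270:290,460:478,2]))
E
```

```text
clear t 20.36 p [ 0.4965 -0.2269  0.2795] F [ 0.06 -0.06 -0.26] o 0.0002 g 0.0
((510.2945861816406, 30.56681251525879), (77.87481689453125, 53.82822799682617), 86.38128662109375) 0.05626835874411962
jig y range [-0.04001482 -0.03899109 -0.00142992  0.03642412  0.03791511]
pad z 0.10984591577533453 start 0.10999985262120826
```

View pics/t5c.png

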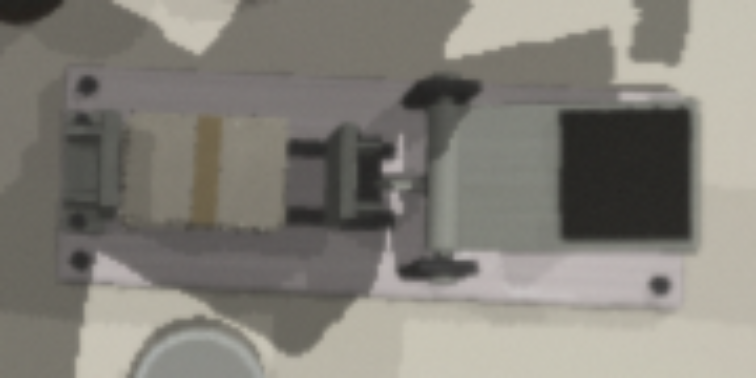

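The pack is against the fence at jig y ≈ −1 mm, square and flat. The pedal pad is back at 110 mm and the arm is clear, so I'm handing in.

```bash
python3 -c "
from h import *
print(workorder.hand_in())"
```

```text
the job is handed in; nothing more can be done
None
```

I laid the pack flat on the pile (top felt at about 45 mm), pressed the pedal to its stop and let it come fully up; the last check showed the pack square at the fence, about 1 mm from centre in y, and I handed the job in at about 20 s (no verdict was returned).

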